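# Load a reference disc into the sample stage and latch its lid

## Task

Take the largest of the three steel discs out of the white rack, lay it flat on the metal plate in the right-hand half of the sample stage's channel and let go of it there. Then, with the lid still open, slide it to the left along the channel by feel until it drops flat into the shallow round pocket in the plate, and press the hinged lid fully shut past its detent. Leave the other two discs in the rack.

Things in the scene. Friction and masses are not known exactly. Their poses are not given: they have to be found in the camera images.
- housing: Sample stage: fixed grey housing 112 (x) x 230 (y) x 26 mm. Origin: centre of its underside, on the worktop. x points away from the robot to the lid hinge, y to the robot's left along the channel, z up. Channel 46 mm wide (x -23 to +23), 190 mm long (y -95 to +95); rails and end blocks round it are 26 mm high. A detent post 9 x 18 mm stands at x -51.5, y +70, top z 42.
- channel_floor (a point): Middle of the channel's floor: x 0, y 0, z 20 mm in the housing's frame, axes as the housing's. The floor is a bare aluminium plate with a round pocket 44 mm wide, 3 mm deep, on x = 0. The plate is clamped at a different place each time: the pocket's centre lies anywhere from y +5 to +45 and no reading tells where; feel it, or look. The half at y below 0 is plain, for laying the disc down.
- lid_hinge (a point): Middle of the lid's hinge line: x +50, y 0, z 35 mm in the housing's frame; the line runs along the housing's y. The lid is a grey panel 200 mm wide (y), 92 mm long from this line, 5 mm thick, with a lip in the middle of its free edge.
- lid (a joint): Hinge of the lid, on the stage's far side: 0 = fully shut, 1.95 = fully open, leaning back; starts at 1.7 to 1.95 rad. Stiff: about 0.07 N m of friction, so it stays where it is left. At about 0.09 rad a sprung detent stops it; pressed past that with some 10 to 13 N at the lip it goes to 0 and is held there.
- lid_lip (a point): Middle of the top face of the lid's lip (60 mm wide, 16 mm long, 8 mm thick), 98 mm from the hinge line: the place to press. Shut, it lies at x -48, y 0, z 38 mm in the housing's frame.
- disc_center (a point): Centre of the disc to load: plain steel, 42 mm across, 8 mm thick, about 0.09 kg. Its y axis is the disc's own axis (normal to the flat faces). It starts on edge in a rack slot, centre 29 mm above the worktop. Flat on the plate its centre is at z 24 mm in the housing's frame, dropped into the pocket at 21 mm (then 5 mm proud of the plate). Further sliding is stopped by the pocket's wall.
- disc: The same disc; origin at the point of its rim that is lowest at the start, y axis along the disc's axis.
- disc_mid_center (a point): Centre of the middle disc, 34 mm across, 8 mm thick, on edge in another slot. Stays in the rack.
- disc_small_center (a point): Centre of the smallest disc, 28 mm across, 8 mm thick, on edge in another slot. Stays in the rack.
- disc_rack: White fixed rack 60 (x) x 134 (y) x 20 mm, origin at the centre of its underside. Three slots at y -42, 0, +42 mm, each 9.5 mm wide (y) and 48 mm long (x), floor at z 8 mm; the discs stand on edge in them, flat faces towards +-y, in any order, and stick out above the rack (the largest by 30 mm).

How it is judged:
By the outcome, as a careful person would: the job done as asked, in the order asked, and still so for the second after the job is handed in, with the robot touching nothing.
It also fails if it takes over 72 s, if anything falls off the work surface, if the arm or the gripper's body presses on something with over 40 N, if the wrist force passes 120 N, or if a joint passes its speed limit or range.

## Robot

A 6-joint arm with a two-finger parallel gripper is mounted at the origin on a cart in front of the work surface, level with it; the furniture and walls round the work are solid. World frame = base frame: x ahead of the robot, y to its left, z up, the work surface at z = 0. Lengths are in m, angles in degrees, forces in N, time in s.
With the tool pointing down it reaches from about 0.35 to 0.875 m from the base axis. Payload 4.2 kg.
Tool frame: the origin (TCP) lies midway between the tips of the shut fingers; the grasp point (between the pads) lies 19 mm behind it; z points along the fingers, y is the line along which they close (so a half turn about z gives the same grasp; the last joint's range is limited). The gripper opens to 87 mm and grips with 3 to 60 N. Pads are 19 mm wide; open, the fingers measure 117 mm over their backs; the gripper's body (75 mm by 190 mm) begins 51 mm behind the grasp point.
Start: joints at [-54.454, 22.042, 0.453, 0, -68.411, -14.817], TCP at [0.221, -0.585, 0.192] pointing down, gripper open.
Joint ranges: [-179.83, 179.83], [-69.29, 118.12], [-61.27, 80.66], [-181.25, 117.63], [-171.15, -9.14], [-177.46, 177.46]. Speed limits (degrees/s): [159.86, 159.86, 180, 180, 180, 180].

## Interface

Orientations are given as [roll, pitch, yaw] about the fixed x, y, z axes, in that order (R = Rz(yaw) Ry(pitch) Rx(roll)).
In Python, from workcell import env gives the robot as it stands. The module is installed in compiled form; this text tells all that it offers. Calls block until the motion is done:
- env.goto(position, orientation): joint-space move of the TCP to a pose.
- env.move_straight(position, rotation=None, rate=0.15, force_limit=None): straight line of the TCP; rotation=None keeps the orientation; rate is the mean speed in m/s. With force_limit (N) it stops when the force on the tool has changed by that much, and returns True; else False.
- env.set_joints(angles): joint-space move.
- env.gripper_to(opening, grasp_force=None): opening from 0.0 (shut) to 1.0 (fully open); grasp_force is the grip in N (None keeps the last); returns when the fingers have stopped.
- env.dwell(seconds).
- env.inverse_kinematics(position, orientation): joint angles nearest the present ones, or None.
- env.read_state(): the state.
- env.grab_frame(name): name is "side" or "top" or "wrist"; returns a dict with "image" (384x512x3 uint8, blue, green, red), "fx", "fy", "cx", "cy" (pixels), "position" and "orientation" of the camera in the world. Camera axes: x right, y up, looking along -z (the intrinsics and any distortion apply to the point x, -y, -z); pixel columns grow to the right and rows downward; lengths in m; the calibration is good to about 2 mm. A picture is of the moment at which its call begins. There is no depth.
A pose or a line that the arm cannot do raises env.Unreachable and nothing moves.
- env.close_job(): hands the job in; it is judged then, once.
Trained networks look in a picture, given as the dict that the camera call returned (one of the last four; its "shot" number tells which), for a name from the list of things; names that differ only in an ending like _2 or _b are one class to them, and where a whole thing is asked for, a point or a joint stands for the part that bears it (a point fixed in the world has none). Each returns a list of dicts, best first, with "score" (0 to 1); they miss things now and then, are a little off and sometimes report something else, mostly with a low value. They report only what shows in the picture. A call takes as long as a camera call.
- env.search_frame(picture, thing): "xyz" ([x, y, z] in m, in world coordinates, good to about 4 mm: the middle of the surface that is visible of it).
- env.trace(picture, thing): "mask" (384x512 bool, what is visible of it).
The state is a dict: "clock": time; "joint_positions": joint angles; "qvel": joint speeds; "joint_torque": joint torques, N m; "position": TCP position; "tool_rot": TCP orientation; "force": force on the tool from outside, world axes, zero at the start; "wrist_torque": the same for the moment, N m; "opening": opening from 0.0 (shut) to 1.0 (fully open); "finger_force": force on a finger pad.
Only numpy, scipy, OpenCV 4.12 (cv2) and the standard library are available. Lean on these libraries where they do the work, as an engineer would, in place of code of your own. Each camera call takes 0.05 s, during which the arm holds its last target. There are 200 camera calls.

## Working session

There is one attempt and no reset: what is moved stays moved. The work goes in short steps, each a Python script; the robot and the scene stay as the last script left them, time stands still between calls to the robot, and variables do not carry over. Pictures are saved under pics/ and viewed, at most 10 in all, crops included, and the job is handed in when it is done.

```bash
mkdir -p pics; ls
python3 - <<'E'
from workcell import env
import cv2,numpy as np
ims=[]
for c in ("top","side"):
    p=env.grab_frame(c); ims.append(p["image"])
    print(c,p["position"],p["orientation"],p["fx"],p["cx"],p["cy"],[k for k in p if k!="image"])
    for t in ("housing","disc_rack","disc_center","disc_mid_center","disc_small_center","lid_lip","lid"):
        try:
            print(t,[(np.round(r["xyz"],3),round(r["score"],2)) for r in env.search_frame(p,t)[:3]])
        except Exception as e: print(t,e)
    cv2.imwrite(f"pics/{c}0.png",p["image"])
s=env.read_state();print(s)
E
```

```text
pics
top [0.44914532 0.07388972 0.92624006] [  3.36025932  -1.77178723 -91.1141557 ] 440.46095455621617 267.94626509652585 194.90575984026495 ['fx', 'fy', 'cx', 'cy', 'position', 'orientation', 'shot']
housing [(array([ 0.58 , -0.134,  0.029]), 0.73)]
disc_rack [(array([0.493, 0.246, 0.017]), 0.72)]
disc_center []
disc_mid_center [(array([0.488, 0.248, 0.038]), 0.67)]
disc_small_center [(array([0.489, 0.204, 0.042]), 0.25)]
lid_lip [(array([ 0.605, -0.142,  0.085]), 0.7)]
lid [(array([ 0.604, -0.138,  0.089]), 0.81)]
side [0.38120972 0.79071442 0.47719299] [  59.61625483    1.13219615 -171.2823263 ] 364.3221829455027 251.23598524916298 191.0302028814719 ['fx', 'fy', 'cx', 'cy', 'position', 'orientation', 'shot']
housing [(array([ 0.581, -0.114,  0.024]), 0.67)]
disc_rack [(array([0.485, 0.281, 0.022]), 0.79)]
disc_center [(array([0.484, 0.213, 0.03 ]), 0.49)]
disc_mid_center [(array([ 0.588, -0.112,  0.024]), 0.61), (array([0.49 , 0.253, 0.03 ]), 0.5)]
disc_small_center [(array([0.494, 0.3  , 0.03 ]), 0.59)]
lid_lip [(array([ 0.604, -0.121,  0.082]), 0.7)]
lid [(array([ 0.602, -0.126,  0.086]), 0.93)]
{'clock': 0.8, 'joint_positions': array([-5.44544056e+01,  2.20386707e+01,  4.52428436e-01, -5.69020698e-04,
       -6.84114571e+01, -1.48161747e+01]), 'qvel': array([-0.01708977,  0.03828907,  0.0252778 , -0.09363144, -0.04358855,
        0.03081439]), 'joint_torque': array([ 7.57352069e-06, -3.90409040e+01,  1.87613118e+01,  4.22416404e+00,
        1.55508961e-02,  1.34364524e-05]), 'position': array([ 0.22123202, -0.58450616,  0.19237898]), 'tool_rot': array([-1.79997911e+02,  1.09983540e-03, -1.59270790e+02]), 'force': array([ 0.20051819, -0.25864505, -0.16217332]), 'wrist_torque': array([-0.02674306,  0.04765524,  0.07170987]), 'finger_force': 0.0, 'opening': 1.0009338858452617}
```

```bash
python3 -c "
import cv2,numpy as np
a=cv2.imread('pics/top0.png');b=cv2.imread('pics/side0.png')
cv2.imwrite('pics/t.png',cv2.resize(a,(800,600)));cv2.imwrite('pics/s.png',cv2.resize(b,(800,600)))"
```

```text
(no output)
```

View pics/t.png

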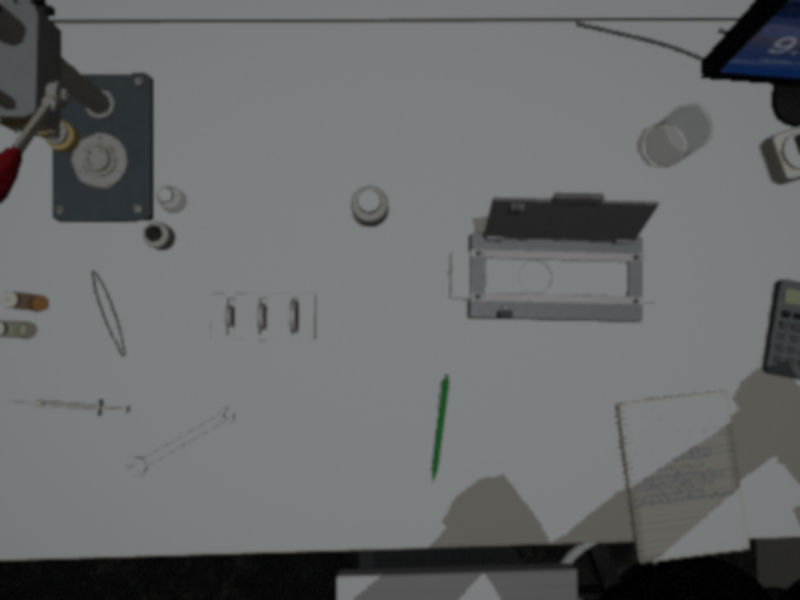

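View pics/s.png

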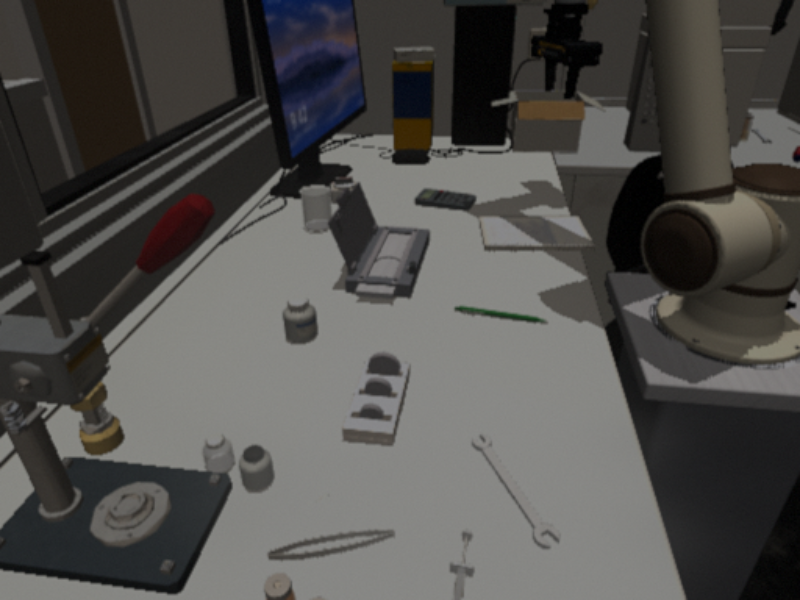

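The largest disc is in the rack slot nearest the stage, around (294,315) in the top view. The stage is at (556,278), with a faint pocket ring at (535,277), left of its centre. Next I'll take close looks with the wrist camera over the stage, then over the rack.

```bash
cat > h.py <<'E'
from workcell import env
import cv2,numpy as np
from scipy.spatial.transform import Rotation as R
def unproj(p,u,v,z):
    d=R.from_euler('xyz',p["orientation"],degrees=True).apply([(u-p["cx"])/p["fx"],-(v-p["cy"])/p["fy"],-1])
    c=np.array(p["position"]); return c+d*(z-c[2])/d[2]
def proj(p,X):
    q=R.from_euler('xyz',p["orientation"],degrees=True).inv().apply(np.array(X)-p["position"])
    return np.array([p["cx"]-p["fx"]*q[...,0]/q[...,2],p["cy"]+p["fy"]*q[...,1]/q[...,2]]).T
E
python3 - <<'E'
from h import *
import pickle
for n,pos,ts in (("stage",[.54,-.13,.30],("housing","lid_lip","lid")),("rack",[.45,.24,.24],("disc_rack","disc_center","disc_mid_center","disc_small_center"))):
    env.goto(pos,[180,0,180]); env.dwell(.2)
    p=env.grab_frame("wrist"); pickle.dump(p,open(n+".pkl","wb"))
    print(n,p["position"],p["orientation"],env.read_state()["clock"],env.read_state()["joint_positions"].round(1))
    for t in ts: print(t,[(np.round(r["xyz"],3),round(r["score"],2)) for r in env.search_frame(p,t)[:2]])
    cv2.imwrite(f"pics/{n}.png",cv2.convertScaleAbs(cv2.resize(p["image"],(800,600)),alpha=1.5))
E
```

```text
stage [ 0.47393241 -0.12946754  0.49207219] [-1.43670788e+01 -5.51402548e-02  8.99798418e+01] 3.0833 [  3.1  12.    1.5  -0.  -79.5 -93.2]
housing [(array([ 0.583, -0.143,  0.025]), 0.84)]
lid_lip [(array([ 0.603, -0.137,  0.092]), 0.81)]
lid [(array([ 0.605, -0.139,  0.089]), 0.78)]
rack [0.38447449 0.24044583 0.43232891] [-1.43986320e+01 -6.38683922e-02  8.99495927e+01] 4.9167 [  46.2    8.9  -10.8    0.   -70.3 -136.3]
disc_rack [(array([0.49 , 0.25 , 0.021]), 0.9)]
disc_center [(array([0.483, 0.208, 0.045]), 0.71)]
disc_mid_center [(array([0.486, 0.208, 0.048]), 0.36)]
disc_small_center []
```

View pics/stage.png

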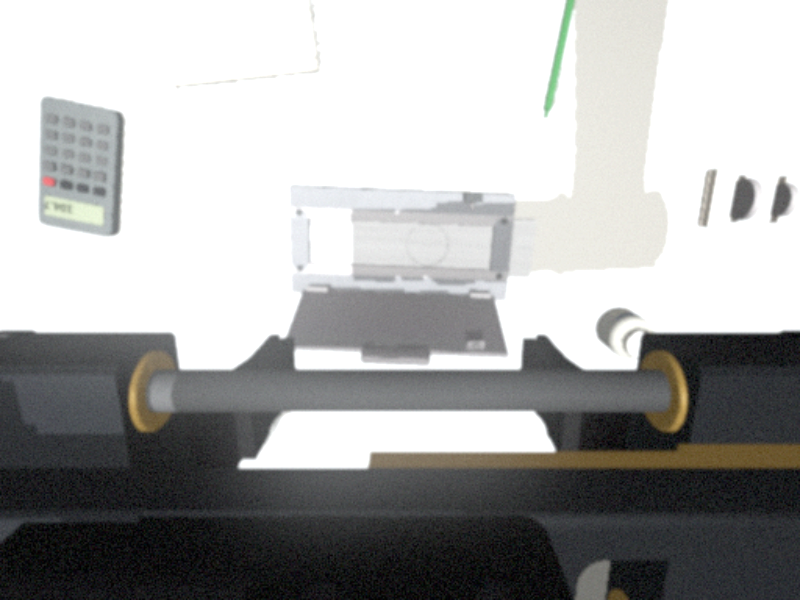

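View pics/rack.png

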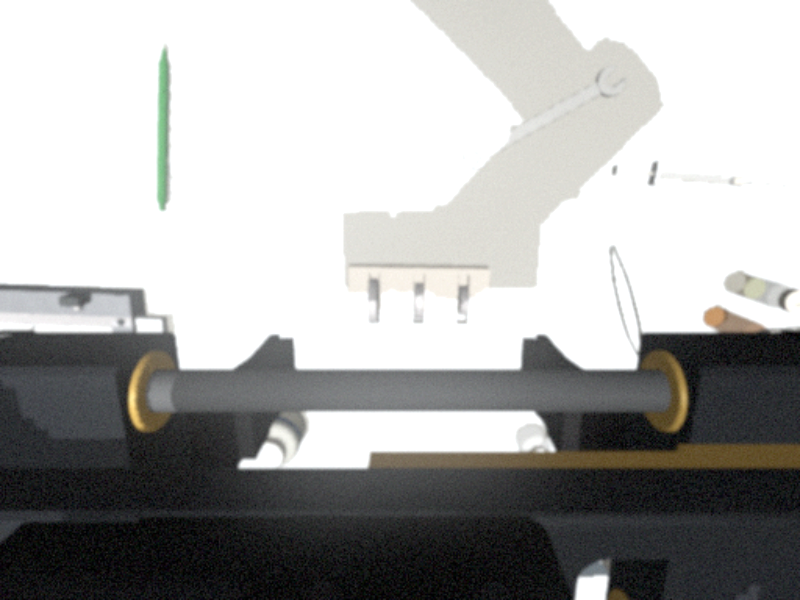

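Stage view: housing top corners are about (292,186), (513,194), (507,297) and (292,290), and the pocket ring is at (427,245). Rack view: the rack spans about (347–489, 265) and the largest disc is at x≈374. I'll convert these to positions and cross-check with the top picture.

Run:
```python
from h import *
import pickle
s=pickle.load(open("stage.pkl","rb")); r=pickle.load(open("rack.pkl","rb")); k=1.5625
t=env.grab_frame("top"); pickle.dump(t,open("top.pkl","wb"))
print("fx",s["fx"],s["fy"])
for n,u,v,z in (("nearL",292,186,.026),("nearR",513,194,.026),("chan nearL",302,208,.026),("pocket",427,245,.020),("post",473,197,.042)):
    print(n,unproj(s,u/k,v/k,z).round(4))
for n,u,v,z in (("rackL",347,265,.020),("rackR",489,267,.020),("d1 top",375.5,284,.05),("d1 bottomimg",374.5,300,.05),("d2",419.5,300,.045),("d3",463,300,.045)):
    print(n,unproj(r,u/k,v/k,z).round(4))
for n,u,v,z in (("T nearleft",468,320,.026),("T nearright",642,321,.026),("T pocket",535,277,.02),("T disc",294,315,.05),("T d2",263,316,.046),("rack R",316,315,.02),("T post",504,314,.042)):
    print(n,unproj(t,u/k,v/k,z).round(4))
# enlarged crops with local contrast
def crop(p,x0,y0,x1,y1,w):
    c=p["image"][y0:y1,x0:x1]; c=cv2.normalize(c,None,0,255,cv2.NORM_MINMAX)
    c=cv2.LUT(c,np.array([255*(i/255)**1.6 for i in range(256)],np.uint8)); return cv2.resize(c,(w,int(w*(y1-y0)/(x1-x0))),interpolation=cv2.INTER_CUBIC)
a=crop(s,180,112,340,237,400); b=crop(r,210,155,330,215,400)
c=crop(t,285,115,425,215,400); d=crop(t,125,175,215,230,400)
L=np.vstack([a,b]);Rr=np.vstack([c,d]);h=max(len(L),len(Rr))
L,Rr=[np.vstack([m,np.zeros((h-len(m),400,3),np.uint8)]) for m in (L,Rr)]
cv2.imwrite("pics/crops.png",np.hstack([L,Rr])); print(a.shape,b.shape,c.shape,d.shape)
```

```text
fx 288.13582403914603 288.13582403914603
nearL [ 0.4795 -0.245   0.026 ]
nearR [ 0.4874 -0.0223  0.026 ]
chan nearL [ 0.5012 -0.2362  0.026 ]
pocket [ 0.5399 -0.1083  0.02  ]
post [ 0.4898 -0.0649  0.042 ]
rackL [0.4609 0.1848 0.02  ]
rackR [0.463  0.3168 0.02  ]
d1 top [0.4722 0.2131 0.05  ]
d1 bottomimg [0.4866 0.2119 0.05  ]
d2 [0.488  0.2516 0.045 ]
d3 [0.488  0.2904 0.045 ]
T nearleft [ 0.48   -0.0193  0.026 ]
T nearright [ 0.4745 -0.25    0.026 ]
T pocket [ 0.5358 -0.1106  0.02  ]
T disc [0.4896 0.2041 0.05  ]
T d2 [0.4892 0.244  0.046 ]
rack R [0.4905 0.1799 0.02  ]
T post [ 0.4864 -0.0645  0.042 ]
(312, 400, 3) (200, 400, 3) (285, 400, 3) (244, 400, 3)
```

View pics/crops.png

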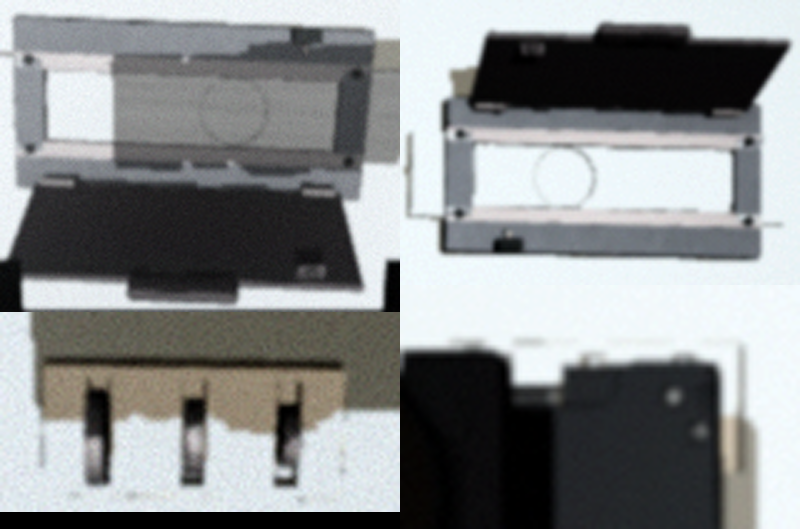

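The crops give clean corners: top crop (445,252), (759,258), (444,99), (758,105), pocket ring centre (564,177); wrist crop (15,15), (374,33), ring (234,113). I'll fit the housing pose from these, then grasp the big disc, centring on it by touch.

Run:
```python
from h import *
import pickle
from scipy.optimize import least_squares
t=pickle.load(open("top.pkl","rb")); s=pickle.load(open("stage.pkl","rb"))
C=np.array([[-.056,.115],[-.056,-.115],[.056,.115],[.056,-.115]])
pt=np.array([[45,252],[359,258],[44,99],[358,105]])/2.857+[285,115]
ps=np.array([[374,33],[15,15],[361,197],[17,185]])/2.5+[180,112]
def fit(p,px,n):
    w=np.array([unproj(p,*q,.026)[:2] for q in px])
    def f(a):
        c,si=np.cos(a[2]),np.sin(a[2]); return (a[3]*C@np.array([[c,si],[-si,c]])+a[:2]-w).ravel()
    r=least_squares(f,[.54,-.13,0,1]); print(n,r.x.round(4),np.degrees(r.x[2]).round(2),(r.fun*1e3).round(1))
fit(t,pt,"top");fit(s,ps,"wrist")
print("pocket",unproj(t,164/2.857+285,177/2.857+115,.02),unproj(s,234/2.5+180,113/2.5+112,.02))
O=[180,0,179.2]
env.gripper_to(.32,10)
env.goto([.490,.208,.09],O)
env.move_straight([.490,.208,.027],force_limit=6)
print(env.read_state()["position"])
ys=[]
for sg in (-1,1):
    hit=env.move_straight([.490,.208+sg*.016,.027],rate=.02,force_limit=1.5); ys.append(env.read_state()["position"][1]); print(hit,ys[-1])
    env.move_straight([.490,.208,.027],rate=.06)
y=np.mean(ys) ; env.move_straight([.490,y,.027])
env.gripper_to(0,25)
st=env.read_state();print(st["opening"]*87,st["finger_force"],st["force"],st["position"],st["clock"])
```

```text
top [ 0.5345 -0.1371 -0.0334  0.9934] -1.91 [-0.5  0.9  0.4  0.1  0.  -0.9  0.1 -0. ]
wrist [ 0.5377 -0.1353 -0.0418  0.9874] -2.4 [-1.8  0.6 -0.2 -0.1  1.5 -1.6  0.4  1.1]
pocket [ 0.53645708 -0.11066089  0.02      ] [ 0.54057926 -0.10781626  0.02      ]
[0.49105093 0.20908172 0.02852982]
False 0.19203366203161182
False 0.22392933797455877
0.2504078130570951 0.0 [-0.62630847 -0.57548245 -0.28358148] [0.49000897 0.20797862 0.02700067] 11.3417
```

The fingers closed on nothing. I'll look before moving on.

Run:
```python
from h import *
st=env.read_state();print(st["opening"],st["force"],st["position"])
a=env.grab_frame("side");w=env.grab_frame("wrist")
for p in(a,w): print([(np.round(r["xyz"],3),round(r["score"],2)) for r in env.search_frame(p,"disc_center")[:2]])
c=cv2.resize(a["image"][200:300,200:300],(400,400),interpolation=cv2.INTER_CUBIC)
d=cv2.resize(w["image"][120:248,178:306],(400,400),interpolation=cv2.INTER_CUBIC)
cv2.imwrite("pics/miss.png",np.hstack([c,d]))
```

```text
0.0028782507247941966 [-0.62630847 -0.57548245 -0.28358148] [0.49000897 0.20797862 0.02700067]
[(array([0.484, 0.214, 0.03 ]), 0.74)]
[(array([0.476, 0.208, 0.041]), 0.67), (array([0.476, 0.254, 0.023]), 0.25)]
```

View pics/miss.png

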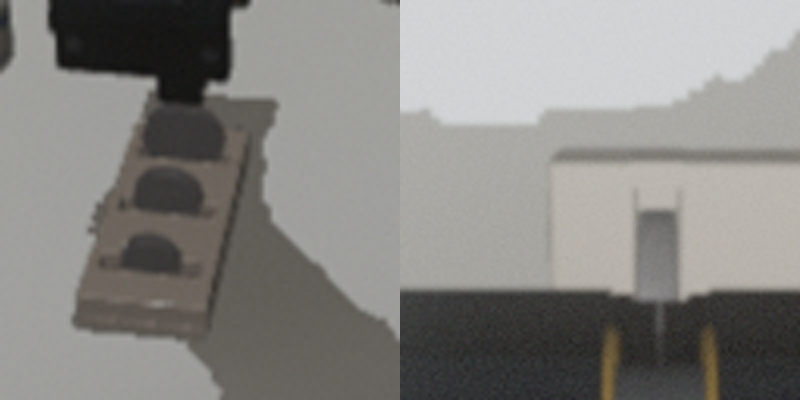

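Run:
```python
from h import *
w=env.grab_frame("wrist");a=env.grab_frame("side");t=env.grab_frame("top")
print(w["position"],w["orientation"])
print("tcp in wrist",proj(w,[.49,.208,.027]),"tcp side",proj(a,[.49,.208,.027]), "side z.07",proj(a,[.49,.208,.07]))
for n,u,v,z in (("rack near edge",555,150,.02),("rack left corner near",555,150,.02),("disc first",657,212,.04),("slot near L",636,192,.02),("slot near R",680,192,.02)):
    print(n,unproj(w,178+(u-400)/3.125,120+v/3.125,z).round(4))
for n,u,v,z in (("disc1 base L",145,150,.02),("disc1 base R",225,150,.02),("disc1 top",185,108,.05),("disc2 top",170,167,.042),("disc3 top",152,233,.036),("rackcorner nr",210,330,.02),("rack nl",75,325,.0)):
    print(n,unproj(a,200+u/4,200+v/4,z).round(4))
print(proj(a,[[.49,.205,.05],[.46,.314,.02],[.52,.314,.02]]))
```

```text
[0.42402415 0.20998681 0.21922869] [-1.43870388e+01 -5.75758366e-02  8.92390625e+01]
tcp in wrist [258.84278737 212.16407922] tcp side [246.15057144 234.88416499] side z.07 [245.56478866 217.3744865 ]
rack near edge [0.4595 0.1865 0.02  ]
rack left corner near [0.4595 0.1865 0.02  ]
disc first [0.4691 0.2093 0.04  ]
slot near L [0.4694 0.2045 0.02  ]
slot near R [0.4695 0.2145 0.02  ]
disc1 base L [0.5103 0.2101 0.02  ]
disc1 base R [0.4698 0.205  0.02  ]
disc1 top [0.4884 0.2124 0.05  ]
disc2 top [0.4898 0.2495 0.042 ]
disc3 top [0.4912 0.2905 0.036 ]
rackcorner nr [0.4585 0.3315 0.02  ]
rack nl [0.5235 0.3164 0.    ]
[[246.08739723 224.77511606]
 [253.15215658 275.38517759]
 [220.22104472 272.30939149]]
```

Run:
```python
from h import *
a=env.grab_frame("side");t=env.grab_frame("top")
c=cv2.resize(a["image"][170:270,180:300],(400,333),interpolation=cv2.INTER_CUBIC)
d=cv2.resize(t["image"][150:250,120:240],(400,333),interpolation=cv2.INTER_CUBIC)
cv2.imwrite("pics/miss2.png",cv2.convertScaleAbs(np.hstack([c,d]),alpha=1.8))
```

```text
(no output)
```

View pics/miss2.png

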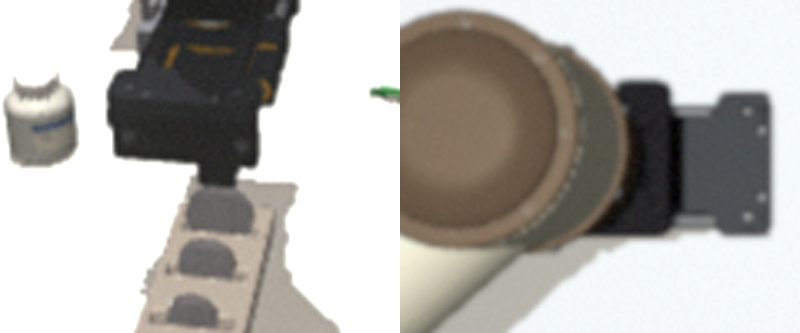

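Run:
```python
from h import *
a=env.grab_frame("side");t=env.grab_frame("top")
for z in (.1,.15): print(unproj(t,120+370/3.33,150+165/3.33,z))
print("body near face corners expected",proj(a,[[.4525,.303,.097],[.5275,.303,.097],[.49,.208,.05],[.49,.223,.027]]))
print("obs",180+258/3.33,180+108/3.33,170+163/3.33, "finger",180+198/3.33,180+238/3.33,170+183/3.33)
for y in (.2,.15,.1):print(y,proj(a,[[.4525,y+.095,.097],[.5275,y+.095,.097]]).round(1).tolist(),proj(a,[[.48,y+.015,.027],[.50,y+.015,.027]]).round(1).tolist())
for y in (.2,.15,.1):print("z+.025",proj(a,[[.4525,y+.095,.122],[.5275,y+.095,.122]]).round(1).tolist())
```

```text
[0.48967685 0.11661214 0.1       ]
[0.48722408 0.11402679 0.15      ]
body near face corners expected [[257.70661866 237.38500776]
 [214.59667387 234.00389675]
 [245.84160275 225.64875786]
 [244.92078594 239.43694802]]
obs 257.47747747747746 212.43243243243245 218.94894894894895 finger 239.45945945945945 251.4714714714715 224.95495495495496
0.2 [[258.3, 234.5], [215.7, 231.2]] [[250.5, 237.4], [240.7, 236.6]]
0.15 [[262.0, 218.0], [222.0, 215.2]] [[254.1, 223.0], [244.8, 222.3]]
0.1 [[265.3, 203.5], [227.6, 201.0]] [[257.3, 210.1], [248.5, 209.5]]
z+.025 [[258.2, 222.6], [214.7, 219.4]]
z+.025 [[262.0, 206.5], [221.2, 203.8]]
z+.025 [[265.3, 192.5], [226.9, 190.1]]
```

The side view shows the fingertips just above the disc's top, so they sit roughly 25 mm higher than the reported TCP. I'll open the fingers and feel downward for the rack top (z 20 mm) to measure the offset.

Run:
```python
from h import *
env.gripper_to(.32,10)
p=[.489,.209]
print(env.read_state()["opening"])
print(env.move_straight([*p,.034],rate=.1)); 
hit=env.move_straight([*p,-.02],rate=.03,force_limit=3)
st=env.read_state();print(hit,st["position"],st["force"],st["joint_positions"].round(2),st["clock"])
```

```text
0.31888694070620444
False
True [ 0.4889561   0.20894718 -0.00974756] [-0.93495429 -0.41758395  3.95869116] [ 4.0640e+01  2.6810e+01 -2.6420e+01  2.0000e-02 -3.6810e+01 -1.3143e+02] 14.2333
```

Run:
```python
from h import *
z=-.003
env.move_straight([.489,.209,z],rate=.05)
ys=[]
for sg in (-1,1):
    hit=env.move_straight([.489,.209+sg*.015,z],rate=.02,force_limit=1.5); ys.append(env.read_state()["position"][1]); print(hit,ys[-1])
    env.move_straight([.489,.209,z],rate=.06)
y=np.mean(ys); env.move_straight([.489,y,z])
env.gripper_to(0,30)
st=env.read_state();print(st["opening"]*87,st["finger_force"],st["force"],st["position"],st["clock"])
```

```text
True 0.1958483814252842
True 0.21838688700499054
7.5162200140601865 29.99582707649097 [ 0.22234054 -0.30254795 -0.32558992] [ 0.48900836  0.20714206 -0.00300608] 17.1333
```

Gripped (7.5 mm apart, 30 N), and the offset is about 29 mm along the tool. Now I'll carry the disc to the stage, feel the plate and both rails with the disc upright, and tilt it.

```bash
cat >> h.py <<'E'
L=.0295
H=np.array([.536,-.136,0]); HY=-2.1
RH=R.from_euler('z',HY,degrees=True)
def ori(a=0): return (RH*R.from_euler('x',a,degrees=True)*R.from_euler('xyz',[180,0,180],degrees=True))
def cmd(p,a=0):
    "p = real fingertip point in housing frame, tilt a -> TCP command"
    r=ori(a); return (H+RH.apply(p)+L*r.apply([0,0,1])).tolist(), r.as_euler('xyz',degrees=True).tolist()
def tip(a=0):
    s=env.read_state(); r=ori(a); return RH.inv().apply(np.array(s["position"])-L*r.apply([0,0,1])-H)
def mv(p,a=0,rate=.15,f=None):
    c,o=cmd(p,a); return env.move_straight(c,o,rate,f)
E
python3 - <<'E'
from h import *
env.move_straight([.489,.2071,.10],rate=.2)
c,o=cmd([0,-.035,.10]); print(c,o); env.goto(c,o)
st=env.read_state();print(st["opening"]*87,st["clock"],st["force"])
mv([0,-.035,.055])
print(mv([0,-.035,.030],rate=.03,f=3)); t=tip(); print("plate contact tip",t.round(4))
z=t[2]+.0025
mv([0,-.035,z],rate=.05)
xs=[]
for sg in(-1,1):
    h=mv([sg*.016,-.035,z],rate=.025,f=2); xs.append(tip()[0]); print(h,xs[-1]); mv([0,-.035,z],rate=.08)
xc=np.mean(xs); mv([xc,-.035,z])
st=env.read_state();print(xc,z,st["opening"]*87,st["clock"],st["force"])
E
```

```text
[0.5347174701952706, -0.170976493782253, 0.07050000000000001] [180.0, 0.0, 177.89999999999998]
7.8639707357374204 19.225 [-0.23598728  0.42233133 -0.6172195 ]
True
plate contact tip [ 0.0001 -0.0351  0.0384]
True -0.013748274579609974
True 0.010672913385314422
-0.0015376805971477761 0.04089145894758329 7.841653040225203 22.425 [-0.03530476 -0.24832049 -1.94400733]
```

Run:
```python
from h import *
xc=-.0015;a=25
mv([xc,-.034,.043],a,rate=.05)
print(mv([xc,-.034,.034],a,rate=.03,f=2)); t=tip(a); print(t.round(4))
env.gripper_to(16/87,10); 
print(env.read_state()["opening"]*87)
print(mv([xc,-.067,t[2]-.005],a,rate=.03,f=6)); print(tip(a).round(4))
env.dwell(.3)
mv([xc,-.069,.09],a,rate=.15)
c,o=cmd([xc,-.045,.20]);env.goto(c,o)
st=env.read_state();print(st["clock"],st["force"])
p=env.grab_frame("top");w=env.grab_frame("wrist")
for q in (p,w): print([(np.round(RH.inv().apply(np.array(r["xyz"])-H),4),round(r["score"],2)) for r in env.search_frame(q,"disc_center")[:2]])
c=cv2.resize(p["image"][115:215,285:425],(400,286),interpolation=cv2.INTER_CUBIC)
d=cv2.resize(w["image"][80:240,160:384],(400,286),interpolation=cv2.INTER_CUBIC)
cv2.imwrite("pics/laid.png",np.hstack([c,d]))
```

```text
True
[-0.0011 -0.0331  0.0377]
15.541990178672025
True
[-0.0015 -0.0656  0.0336]
26.35 [ 0.45657254 -0.4906544  -0.48501903]
[]
[(array([-0.0023, -0.0659,  0.0271]), 0.57)]
```

View pics/laid.png

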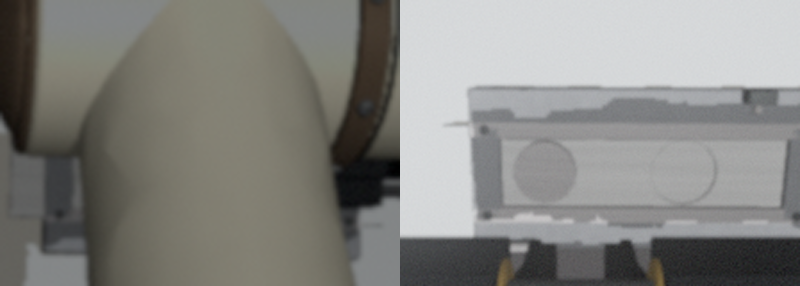

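The disc lies flat in the channel at (545,170), centre about y −66, with the pocket ring at (685,170), y about +28. It's only about 7 mm from the end block, so I'll first nudge it left by the 2 mm that stands proud of the rails. Then I'll straddle it and slide it by feel.

Run:
```python
from h import *
x=-.0015
env.gripper_to(0,10)
mv([x,-.106,.06],rate=.25); mv([x,-.106,.032],rate=.1)
print(mv([x,-.106,.020],rate=.02,f=2.5)); z=tip()[2]; print("block top",z)
z+=.0006
mv([x,-.106,z],rate=.02)
print(tip(),env.read_state()["clock"])
print(mv([x,-.085,z],rate=.03,f=4)); print(tip(),env.read_state()["force"])
w=env.grab_frame("wrist")
print([(np.round(RH.inv().apply(np.array(r["xyz"])-H),4),round(r["score"],2)) for r in env.search_frame(w,"disc_center")[:2]])
mv([x,-.09,.06],rate=.2)
st=env.read_state();print(st["clock"],st["force"])
mv([x,-.045,.12],rate=.25)
w=env.grab_frame("wrist"); m=env.trace(w,"disc")
for r in m[:2]:
    v,u=np.nonzero(r["mask"]); print(r["score"],u.min(),u.max(),v.min(),v.max(),RH.inv().apply(unproj(w,(u.min()+u.max())/2,(v.min()+v.max())/2,.028)-H).round(4))
```

```text
True
block top 0.025793403879761367
[-0.00168713 -0.10599464  0.0262067 ] 29.0333
False
[-0.00145607 -0.08491741  0.02643037] [-0.13313804 -0.09824904 -0.70470344]
[(array([-0.0197, -0.055 ,  0.029 ]), 0.6)]
30.3 [ 0.48044185  0.3145152  -0.06997366]
0.59 226 269 171 213 [ 0.0001 -0.0549  0.028 ]
0.57 384 442 263 300 [0.0921 0.1087 0.028 ]
```

Run:
```python
from h import *
x=-.0015
env.gripper_to(54/87,10)
mv([x,-.051,.04],rate=.2)
print(mv([x,-.051,.014],rate=.025,f=2.5)); t=tip(); print("floor",t.round(4),env.read_state()["clock"])
if t[2]<.0225:
    z=t[2]+.002
    mv([x,-.051,z],rate=.03); env.dwell(.1)
    print(mv([x,.055,z],rate=.025,f=3)); t=tip(); st=env.read_state()
    print("stop",t.round(4),st["opening"]*87,st["force"],st["clock"],"disc y",t[1]-st["opening"]*.0435+.021)
```

```text
True
floor [-0.0016 -0.051   0.0198] 33.2833
True
stop [-0.0008  0.0326  0.0217] 54.090156775291696 [ 0.81819893 -2.50901644 -0.60466526] 36.55 disc y 0.026518428930294293
```

It stopped at disc y +26.5 mm, which matches the pocket seen at about +27. I'll check the drop by touching the disc's top, then swing the lid over from behind.

Run:
```python
from h import *
x=-.0015
t=tip(); mv([x,t[1]-.002,t[2]],rate=.03); mv([x,.0265,.045],rate=.15); env.gripper_to(0,10)
print(mv([x,.0265,.018],rate=.03,f=1.5)); print("disc top (25 if seated, 28 if not)",tip().round(4))
mv([x,.0265,.06],rate=.2)
mv([x,0,.10],rate=.25)
w=env.grab_frame("wrist"); cv2.imwrite("pics/seat.png",cv2.resize(w["image"],(800,600)))
for t_ in ("lid_lip","lid"): print([(np.round(RH.inv().apply(np.array(r["xyz"])-H),4),round(r["score"],2)) for r in env.search_frame(w,t_)[:1]])
print(env.read_state()["clock"])
```

```text
True
disc top (25 if seated, 28 if not) [-0.0016  0.0265  0.0248]
[(array([0.0812, 0.0829, 0.1211]), 0.95)]
[(array([0.0823, 0.0836, 0.119 ]), 0.85)]
39.7
```

View pics/seat.png

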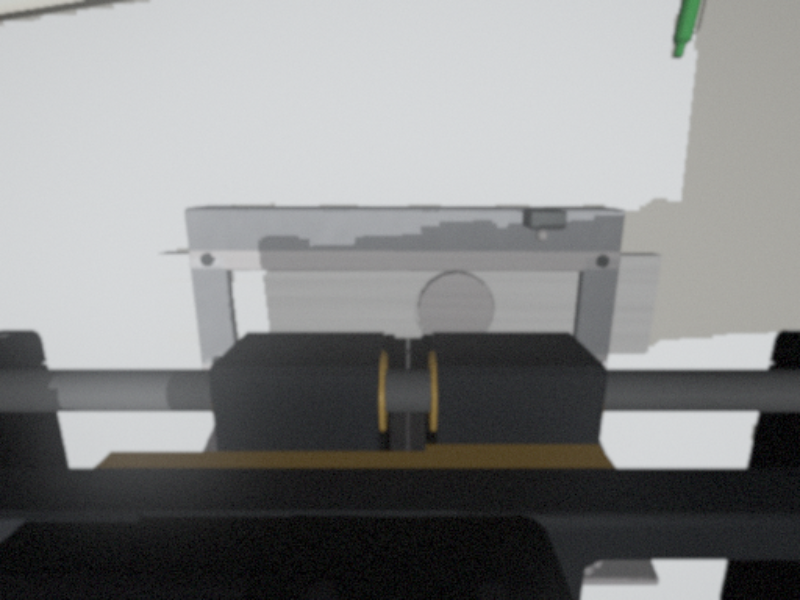

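The disc is seated: its top is at 24.8 mm, and it fills the ring at (456,303). Now the lid.

Run:
```python
from h import *
mv([-.0015,0,.19],rate=.3)
mv([.122,0,.19],rate=.3)
print(mv([.122,0,.107],rate=.2,f=5),tip().round(3),env.read_state()["clock"])
def P(th,r=.085):
    return [.05-r*np.cos(th)+.005*np.sin(th)+.0095,0,.035+r*np.sin(th)+.005*np.cos(th)]
for th in np.arange(1.85,.2,-.18):
    if mv(P(th),rate=.09,f=9): print("force at",round(th,2),tip().round(4),env.read_state()["force"].round(1)); break
print(th,env.read_state()["force"].round(2),env.read_state()["clock"])
```

```text
True [0.12  0.    0.176] 40.9333
force at 1.85 [ 0.0993 -0.      0.1333] [ 1.5 -1.1  2. ]
1.85 [ 1.49 -1.07  1.99] 41.5417
```

Run:
```python
from h import *
mv([.122,0,.14],rate=.1); print(env.read_state()["force"].round(2))
print(mv([.122,0,.107],rate=.06,f=5),tip().round(3))
def P(th,r=.085):
    return [.05-r*np.cos(th)+.005*np.sin(th)+.0095,0,.035+r*np.sin(th)+.005*np.cos(th)]
for th in np.arange(1.85,.2,-.18):
    if mv(P(th),rate=.06,f=9): print("force at",round(th,2),tip().round(4),env.read_state()["force"].round(1)); break
print(th,env.read_state()["force"].round(2),env.read_state()["clock"])
w=env.grab_frame("side")
print([(np.round(RH.inv().apply(np.array(r["xyz"])-H),4),round(r["score"],2)) for r in env.search_frame(w,"lid_lip")[:1]])
```

```text
[ 0.26  0.04 -0.44]
False [ 0.122 -0.     0.107]
0.23000000000000065 [0.04 0.56 0.49] 47.075
[(array([0.0049, 0.032 , 0.0433]), 0.88)]
```

Run:
```python
from h import *
mv([-.022,0,.08],rate=.15); mv([-.048,0,.08],rate=.1); env.dwell(.1)
for k in range(2):
    h=mv([-.048,0,.033],rate=.03,f=26); t=tip(); print(h,t.round(4),env.read_state()["force"].round(1),env.read_state()["clock"])
    if h and t[2]<.0405: break
mv([-.048,0,.10],rate=.15)
env.move_straight([.45,-.136,.22],rate=.25); env.dwell(.3)
s=env.grab_frame("side");w=env.grab_frame("wrist")
for q in (s,w): print([(np.round(RH.inv().apply(np.array(r["xyz"])-H),4),round(r["score"],2)) for r in env.search_frame(q,"lid_lip")[:1]])
print(env.read_state()["clock"])
cv2.imwrite("pics/end.png",np.hstack([cv2.resize(s["image"][100:250,190:340],(400,400)),cv2.resize(w["image"][80:230,150:350],(400,400))]))
```

```text
True [-0.0481  0.      0.0376] [-2.2  0.5  7.5] 49.325
[]
[(array([-0.0367, -0.0022,  0.0412]), 0.61)]
51.1667
```

View pics/end.png

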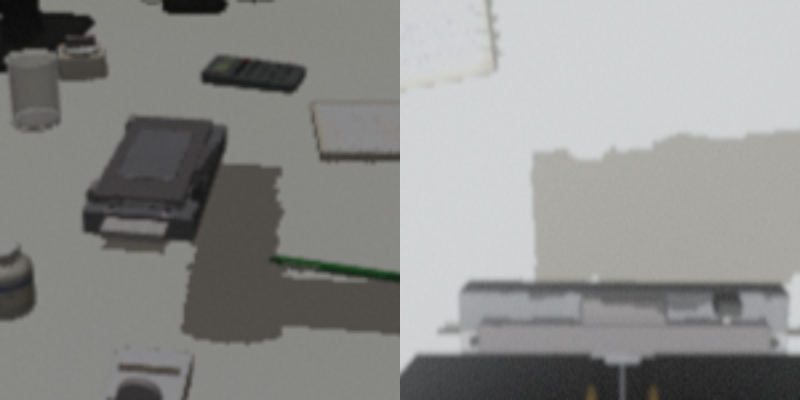

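The lid lies flat, shut level with the housing; the lip was pressed to z 37.6 mm, against 38 when shut and 47 at the detent. The gripper is clear, so I'm handing in.

```bash
python3 -c "
from workcell import env
print(env.close_job())"
```

```text
the job is handed in; nothing more can be done
None
```

The largest disc is seated in the pocket (top felt at 24.8 mm, 25 expected), the lid is pressed shut past its detent (lip at 37.6 mm, 38 expected), the other two discs were not touched, and the job was handed in at about 51 s.

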